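Hold the recessed reset of a hotplate stirrer down with a stylus

ROBOT

A 7-joint arm with a two-finger parallel gripper is mounted at the origin on the work surface. World frame = base frame: x ahead of the robot, y to its left, z up, the work surface at z = 0. Lengths are in mm, angles in rad, forces in N, time in s.
With the tool pointing down it reaches from about 425 to 950 mm from the base axis. Payload 16.7 kg.
Tool frame: the origin (TCP) lies where the fingers leave the gripper's body, on its centre line; the fingertips stand 97 mm ahead of it and the grasp point (between the pads) lies 78 mm ahead of it; z points along the fingers, y is the line along which they close (so a half turn about z gives the same grasp; the last joint's range is limited). The gripper opens to 94 mm and grips with 3 to 60 N. Pads are 16 mm wide; open, the fingers measure 119 mm over their backs; the gripper's body (75 mm by 177 mm) begins 78 mm behind the grasp point.
Start: joints at [1.183, 0.426, 0.074, 1.606, -0.034, 1.111, -0.067], TCP at [159.632, -655.819, 302.667] pointing down, gripper open.
Joint ranges: [-2.85, 2.85], [-0.5, 2.14], [-1.23, 1.37], [0.21, 2.46], [-1.02, 4.16], [0.16, 2.05], [-2.73, 2.73]. Speed limits (rad/s): [1.89, 1.89, 2.39, 2.39, 3.01, 3.01, 3.01].

INTERFACE

Orientations are given as a unit quaternion [x, y, z, w].
In Python, from workcell import monitor, get_image, order gives the robot as it stands.
- The arm moves only by the tool move_arm, never from a script. Its arguments are lists of equal length, an entry for each row: "offset": the shift along the tool's x, y, z in m, a list of three; "yaw": the turn about the tool's z in degrees. A call has 1 to 20 rows; each row is the pose to reach, as a shift and turn from the pose commanded when the call began, along the tool's axes at that moment; what a row does not reach only later rows make up. A row lasts 1/8 s, in which the tool goes at most 62.5 mm and 10.7 degrees, less where a joint would pass 70% of its speed; a pose out of reach is approached as far as the arm can. A call with a gripper value outside its range is refused whole. "hand" is the opening, from 0 (shut) to 1 (fully open), set as the call begins (left out, the last holds). The fingers move at their own pace and stop on an object; "force" is the grip in N (left out, the last holds). Time passes only in rows, so rows that repeat a pose let the fingers close. It gives the time, the measured TCP pose, the force, the opening and the grip force at its end, in the units of the state.
- monitor.sense(): the state, without advancing time (a new reading comes with each control period).
- get_image(name): name is "side" or "top" or "wrist"; returns a dict with "frame" (480x640x3 uint8, red, green, blue), "mtx" (3x3 intrinsics, pixels), "k1" (the pictures are not rectified: a ray, as slopes to the right and down, at radius r is drawn at 1 + k1 r^2 times it, then the intrinsics apply), "origin" and "orientation" of the camera in the world. Camera axes: x right, y down, z forward; pixel columns grow to the right and rows downward; lengths in mm; the calibration is good to about 2 mm. A picture is of the moment at which its call begins. There is no depth.
- order.finish_job(): hands the job in; it is judged then, once.
The state is a dict: "time_s": time; "joint_pos": joint angles; "qvel": joint speeds; "tau": joint torques, N m; "tool_pos": TCP position; "orientation": TCP orientation; "contact_force": force on the tool from outside, world axes, zero at the start; "wrist_torque": the same for the moment, N m; "finger_gap": finger opening in mm; "finger_force": force on a finger pad.
Only numpy, scipy, OpenCV 4.12 (cv2) and the standard library are available. Lean on these libraries where they do the work, as an engineer would, in place of code of your own. Each camera call takes 0.05 s, during which the arm holds its last target. There are 200 camera calls.

TASK

The hotplate stirrer in the middle has tripped: pull its service drawer all the way out by the bar handle, then lift the reset stylus out of its stand, put its thin tip down through the round hole in the drawer's deck and press the recessed reset button fully down, firmly but gently. Finish while still gripping the stylus and holding the button down with it, with the drawer still out; leave the jars and the dish where they stand.

Things in the scene. Friction and masses are not known exactly. Their poses are not given: they have to be found in the camera images.
- stirrer: Fixed blue hotplate stirrer in the middle, 240 deep (x) x 260 wide (y) x 90 mm high, yaw up to 13 degrees; on top a steel disc (136 mm wide, top at 104 mm, 20 mm ahead of the middle) with a jar. Origin: centre of its underside. Its front face, 120 mm from the origin to its -x (towards the robot), has a grey drawer front that slides out along -x. The stirrers either side have no drawer.
- drawer (a joint): How far the service drawer is out, m: 0 shut, 0.13 at the end stop. Starts at 0 to 0.02. About 2.5 N of friction: it stays where it is left.
- drawer_handle (a point): Middle of the drawer's bar handle: level round steel bar, 10 mm thick, 96 mm long along the stirrer's y, axis 62 mm above the bench and 45 mm in front of the drawer front (40 mm free between them), with a leg at each end. Moves with the drawer. Nothing above it; the stirrer's top is 28 mm higher. Axes as the stirrer's.
- reset_mouth (a point): Centre of the mouth of the reset hole: round, 15 mm wide, chamfered, straight down through the drawer's 20 mm thick deck, whose top is 55 mm above the bench; in a 50 mm square steel plate. 113 mm behind the handle's axis, 30 mm to the stirrer's +y; hidden while the drawer is shut. The drawer front rises 19 mm above the deck. The two black 20 mm fuse caps beside it are not for use.
- reset_button (a joint): How far the reset button is pressed, m: 0 up, 0.008 fully down. A grey sprung pin 13 mm wide under the hole, its top 19 mm below the mouth when up, 27 mm when fully down. It starts to move at about 1 N, is fully down at about 7 N and springs up when let go. More than 40 N may damage it.
- stylus: Reset stylus: steel shaft 6 mm in diameter, 42 mm long, round tip, below a black cylindrical grip 16 mm in diameter, 70 mm long; 112 mm in all, 30 to 65 g. Origin: the end of the tip; z points along the stylus to the grip. It starts upright in its stand, tip down, the grip's lower end resting on the stand's top, 50 mm above the bench.
- stand: Stylus stand: a grey block 60 x 60 x 50 mm high, fixed to the bench, with a vertical 9 mm hole through its middle that holds the stylus's shaft. Origin: centre of its underside, on the bench. It stands to the left or to the right of the stirrer's drawer.
- bench_jar: Bystander: amber glass jar with a white lid, 66 mm in diameter, 85 mm high, standing loose on the bench on the side opposite the stand. Origin: centre of its underside.
- plate_jar: Bystander: amber glass jar with a white lid, 68 mm in diameter, 90 mm high, standing loose on the stirrer's heating disc. Origin: centre of its underside.
- dish: Bystander: flat closed white dish, 74 mm in diameter, 12 mm high, loose on the bench far to the left. Origin: centre of its underside.
Things that resemble listed ones, but are neither listed nor needed, are in the scene too. Of the things that look like the stylus, the smaller one is meant. Leave any green look-alike of the stand alone.

How it is judged (in metres and radians):
On the way, in this order (a step that is already met when the one before it is completed fails the run):
1. the drawer is pulled out (at least 115 of its 130 mm) with the stylus still in its stand (value of joint drawer above 0.115 m and distance of stylus from where it was at the start of the episode below 0.02 m), for 0.2 s.
2. the stylus is lifted clear of its stand in the gripper (z of stylus in the frame of stand above 0.055 m and contact force between the fingers and stylus above 1 N), for 0.2 s.
At the end, for the whole second after the job is handed in: Ends holding, for the last second: button at least 6 of 8 mm down, stylus tip in the hole (8 mm of its axis, 22 mm or more deep) bearing with over 1.5 N, fingers gripping the stylus, drawer at least 110 mm out, jars upright, jars and dish within 30 mm of their start (value of joint reset_button above 0.006 m and horizontal distance between stylus and reset_mouth below 0.008 m and z of stylus in the frame of reset_mouth below -0.022 m and contact force between stylus and stirrer above 1.5 N and contact force between the fingers and stylus above 1 N and value of joint drawer above 0.11 m and angle between each of plate_jar, bench_jar's own z axis and vertical below 0.2 rad and distance of each of plate_jar, bench_jar, dish from where it was at the start of the episode below 0.03 m); the arm keeps its last pose, push and grip.
It fails at once if the stylus is pushed against the stirrer, its drawer or button with more than 40 N (contact force between stylus and stirrer above 40 N).
It fails at once if a jar or the dish is pushed more than 30 mm or a jar tipped (distance of any of plate_jar, bench_jar, dish from where it was at the start of the episode above 0.03 m or angle between any of plate_jar, bench_jar's own z axis and vertical above 0.3 rad).
It also fails if it takes over 54 s, if anything falls off the work surface, if the arm or the gripper's body presses on something with over 40 N, if the wrist force passes 120 N, or if a joint passes its speed limit or range.

## Working session

There is one attempt and no reset: what is moved stays moved. The work goes in short steps, Python scripts to look and compute and a tool call to move; the robot and the scene stay as the last step left them, time stands still between calls to the robot, and variables do not carry over. Pictures are saved under pics/ and viewed, at most 10 in all, crops included, and the job is handed in when it is done.

Besides the shell and the picture viewer there is one more tool, called after "Call:" as name(argument=value, ...), one argument or row to a line, values as JSON. move_arm: Moves the arm, as the interface text tells. Its arguments: {"type":"object","properties":{"offset":{"type":"array"},"yaw":{"type":"array"},"hand":{"type":"number"},"force":{"type":"number"}},"required":["offset","yaw"]}

```bash
mkdir -p pics; ls
cat > h.py <<'E'
import numpy as np, cv2
from scipy.spatial.transform import Rotation as R
from workcell import monitor, get_image, order
def grab(n,f):
    d=get_image(n); cv2.imwrite(f'pics/{f}.png',d['frame'][:,:,::-1]); np.save(f'pics/{f}.npy',d,allow_pickle=True); return d
def load(f): return np.load(f'pics/{f}.npy',allow_pickle=True).item()
def ray(d,uv):
    K=np.array(d['mtx']); p=(np.array(uv,float)-K[:2,2])/[K[0,0],K[1,1]]
    rd=np.hypot(*p); r=rd
    for _ in range(30): r=rd/(1+d['k1']*r*r)
    p=p*(r/rd if rd>0 else 1)
    return np.array(d['origin'],float), R.from_quat(d['orientation']).apply([p[0],p[1],1])
def onz(d,uv,z):
    o,v=ray(d,uv); return o+v*(z-o[2])/v[2]
def proj(d,P):
    q=R.from_quat(d['orientation']).inv().apply(np.array(P,float)-d['origin']); p=q[:2]/q[2]
    p=p*(1+d['k1']*(p@p)); K=np.array(d['mtx']); return p*[K[0,0],K[1,1]]+K[:2,2]
E
python3 - <<'E'
from h import *
for n in ['side','top']:
    d=grab(n,n+'0'); print(n,d['origin'],d['orientation'],d['k1'],np.array(d['mtx']).round(1).tolist())
s=monitor.sense(); print(s['time_s'],s['tool_pos'],s['orientation'],s['finger_gap'],s['contact_force'])
a=[cv2.imread(f'pics/{n}0.png') for n in ('top','side')]
E
```

```text
pics
side [ 459.1707015  1110.25685345  772.38976495] [-0.06944697  0.87632044 -0.4751611   0.03822989] -0.028130415151245775 [[524.6, 0.0, 321.6], [0.0, 524.6, 240.8], [0.0, 0.0, 1.0]]
top [ 450.91636509  109.25314138 1531.39621143] [ 0.70810938 -0.70382477  0.04163524 -0.03844867] -0.07206753372628268 [[548.2, 0.0, 322.1], [0.0, 548.2, 248.0], [0.0, 0.0, 1.0]]
0.1 [ 159.5748566  -655.60794015  302.11240756] [ 9.92881585e-01  1.19104487e-01 -1.08381750e-04 -5.17864839e-04] 93.8192595772146 [ 0.01574756  0.67387283 -0.80701678]
```

View pics/top0.png

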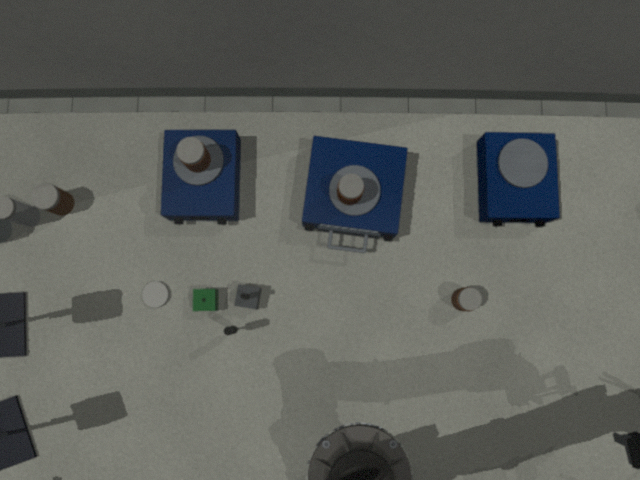

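View pics/side0.png

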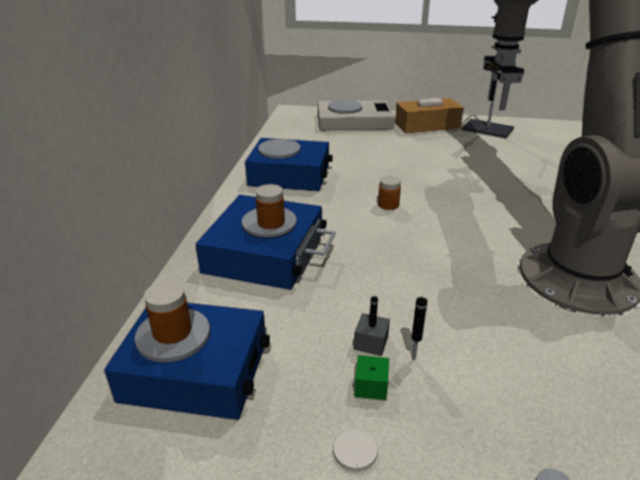

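Seen in the top view: the middle stirrer is at about (355,187), with the drawer front at (348,232) and its handle near (348,249). The grey stand with a stylus is at (248,296), the bench jar at (467,298) and the dish at (155,294). Stylus candidates in the side view are (373,310), small and in the grey stand, and (419,320), larger and free-standing. The first fits, because the smaller one is meant. The green block at (205,300) is the decoy stand. I'll confirm this in enlarged crops.

Run:
```python
from h import *
t=cv2.imread('pics/top0.png'); s=cv2.imread('pics/side0.png')
a=cv2.resize(t[215:345,190:390],(800,520),interpolation=cv2.INTER_CUBIC)
b=cv2.resize(s[280:405,340:440],(400,500),interpolation=cv2.INTER_CUBIC)
c=cv2.resize(s[190:290,260:340],(400,500),interpolation=cv2.INTER_CUBIC)
cv2.imwrite('pics/ct.png',cv2.convertScaleAbs(a,alpha=1.6)); cv2.imwrite('pics/cs.png',cv2.convertScaleAbs(np.hstack([b,c]),alpha=1.5))
```

```text
(no output)
```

View pics/ct.png

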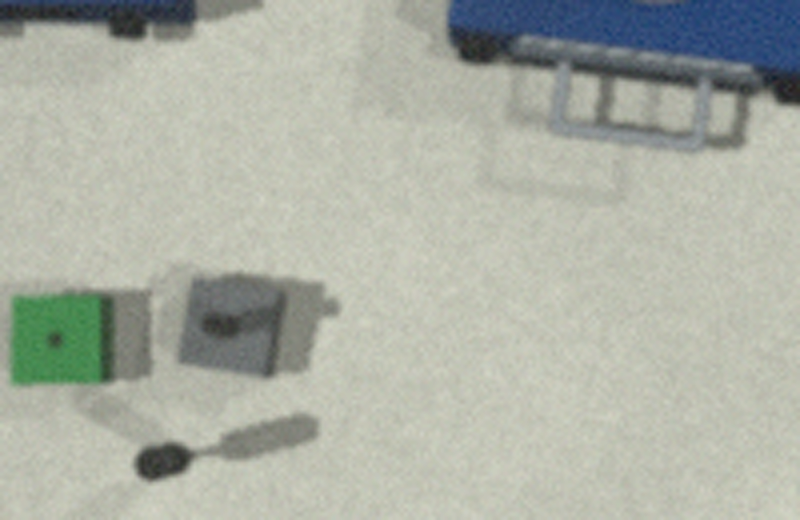

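View pics/cs.png

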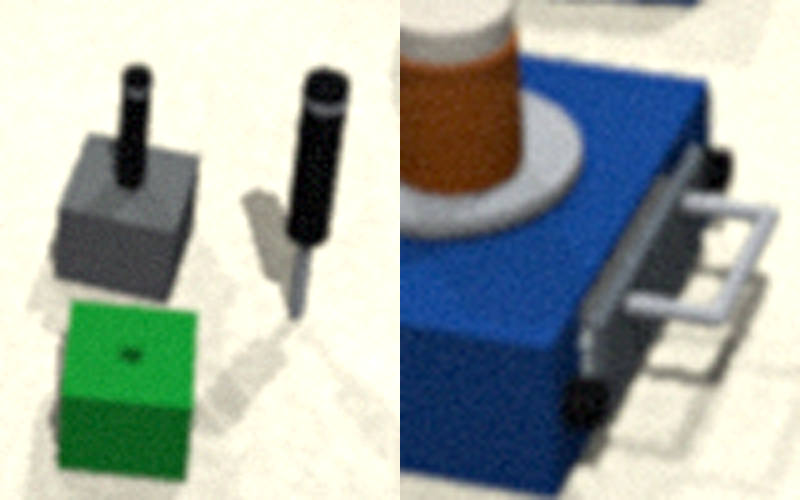

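The crops confirm the small stylus in the grey stand: side (374,299) at its cap, top about (244,296). The large one standing on the bench is the decoy. The handle ends are at top (329,247.5) and (364,252). Next I measure.

Run:
```python
from h import *
t=load('top0'); s=load('side0')
c=lambda u,v:(190+u/4,215+v/4)
cs=lambda u,v:(340+u/4,280+v/4); ch=lambda u,v:(260+(u-400)/5,190+v/5)
def tri(a,b):
    (o,v),(p,w)=a,b; A=np.stack([v,-w],1); k=np.linalg.lstsq(A,p-o,rcond=None)[0]
    P,Q=o+v*k[0],p+w*k[1]; return ((P+Q)/2).round(1),np.linalg.norm(P-Q).round(1)
L=c(557,130);Rr=c(697,147)
print('handle top z62',onz(t,L,62).round(1),onz(t,Rr,62).round(1))
print('handle tri',tri(ray(t,L),ray(s,ch(718,314))),tri(ray(t,Rr),ray(s,ch(772,215))))
h1,h2=onz(t,L,62),onz(t,Rr,62); print('yaw handle',np.degrees(np.arctan2(-(h1-h2)[0],(h1-h2)[1])))
hsv=cv2.cvtColor(t['frame'],cv2.COLOR_RGB2HSV)
m=((hsv[...,0]>105)&(hsv[...,0]<130)&(hsv[...,1]>140)).astype(np.uint8)
m[:,:270]=0;m[:,440:]=0
k=max(cv2.findContours(m,0,1)[0],key=cv2.contourArea)
print('blue hull',cv2.approxPolyDP(cv2.convexHull(k),4,True).reshape(-1,2).tolist())
for p in cv2.approxPolyDP(cv2.convexHull(k),4,True).reshape(-1,2): print(onz(t,p,90).round(1)) 
print('stand corners',[onz(t,c(*p),50)[:2].round(1).tolist() for p in [(190,280),(285,290),(272,376),(180,362)]])
print('stand ctr',np.mean([onz(t,c(*p),50) for p in [(190,280),(285,290),(272,376),(180,362)]],0).round(1))
print('side stand ctr',np.mean([onz(s,cs(*p),50) for p in [(92,135),(198,157),(180,235),(60,205)]],0).round(1))
print('stylus cap',onz(t,c(214,325),120).round(1),onz(s,cs(137,75),120).round(1),tri(ray(t,c(214,325)),ray(s,cs(137,75))))
print('decoy cap',tri(ray(t,c(148,462)),ray(s,cs(327,80))))
print('jars bench',onz(t,(468,298),85).round(1),'dish',onz(t,(155,294),12).round(1),'platejar',onz(t,(352,187),194).round(1))
```

```text
handle top z62 [619.6  83.9  62. ] [608.7 -10.6  62. ]
handle tri (array([619.4,  83.9,  61.8]), np.float64(0.3)) (array([607.6, -10.8,  60.4]), np.float64(2.5))
yaw handle -6.60483753705953
blue hull [[314, 137], [406, 149], [396, 231], [303, 219]]
[918.3 127.1  90. ]
[ 886.9 -122.9   90. ]
[661.7 -93.1  90. ]
[692.3 154.6  90. ]
stand corners [[517.4, 331.2], [511.1, 266.8], [453.3, 274.5], [462.2, 336.7]]
stand ctr [486.  302.3  50. ]
side stand ctr [482.7 308.6  50. ]
stylus cap [485.5 304.6 120. ] [484.1 309.2 120. ] (array([484.9, 305.1, 116.6]), np.float64(1.4))
decoy cap (array([397.5, 339.7, 153. ]), np.float64(3.2))
jars bench [ 484.8 -283.7   85. ] dish [492.2 566.6  12. ] platejar [756.5  30.1 194. ]
```

```bash
cat >> h.py <<'E'
def go(P,ya=None,s=None):
    s=s or monitor.sense(); r=R.from_quat(s['orientation']); y=r.apply([0,1,0]); a=np.degrees(np.arctan2(y[1],y[0]))
    o=r.inv().apply(np.array(P,float)-s['tool_pos'])/1000
    print('y_tool',a.round(2),'offset',o.round(4).tolist(),'yaw',None if ya is None else -((ya-a+180)%360-180).__round__(2))
E
python3 -c "
from h import *
go([614,37,250],-7)"
```

```text
y_tool -76.32 offset [0.6053, -0.5654, 0.0527] yaw -69.32
```

Call:
move_arm(
  offset=[
    [0.605,-0.565,0.052],
    [0.605,-0.565,0.052],
    [0.605,-0.565,0.052],
    [0.605,-0.565,0.052],
    [0.605,-0.565,0.052],
    [0.605,-0.565,0.052],
    [0.605,-0.565,0.052],
    [0.605,-0.565,0.052],
    [0.605,-0.565,0.052],
    [0.605,-0.565,0.052],
    [0.605,-0.565,0.052],
    [0.605,-0.565,0.052],
    [0.605,-0.565,0.052],
    [0.605,-0.565,0.052],
    [0.605,-0.565,0.052],
    [0.605,-0.565,0.052],
  ],
  yaw=[-69.3,-69.3,-69.3,-69.3,-69.3,-69.3,-69.3,-69.3,-69.3,-69.3,-69.3,-69.3,-69.3,-69.3,-69.3,-69.3],
  hand=0.4,
)

```text
time_s: 2.1
tool_pos: [613.3, 34.5, 250.6]
orientation: [0.75, 0.662, -0.001, 0.0]
contact_force: [-0.1, -0.9, 1.2]
finger_gap: 37.4
finger_force: 0.0
```

```bash
python3 -c "
from h import *
d=grab('wrist','w1'); s=monitor.sense(); print(s['time_s'],s['tool_pos'],s['finger_gap'],s['contact_force'],d['origin'],d['orientation'])
print(proj(d,[619.6,83.9,62]),proj(d,[608.7,-10.6,62]))
go([614,37,140],-7)"
```

```text
2.15 [613.36079898  34.3580449  250.74885205] 37.92501006322562 [-0.1603725  -0.27285002  0.64960108] [621.84350144 110.80135535 332.77920668] [ 0.98939665 -0.06158548 -0.00802086  0.13129038]
[317.74616274 183.9501087 ] [318.72766759 301.00256807]
y_tool -7.14 offset [0.0028, 0.0003, 0.1107] yaw -0.14
```

View pics/w1.png

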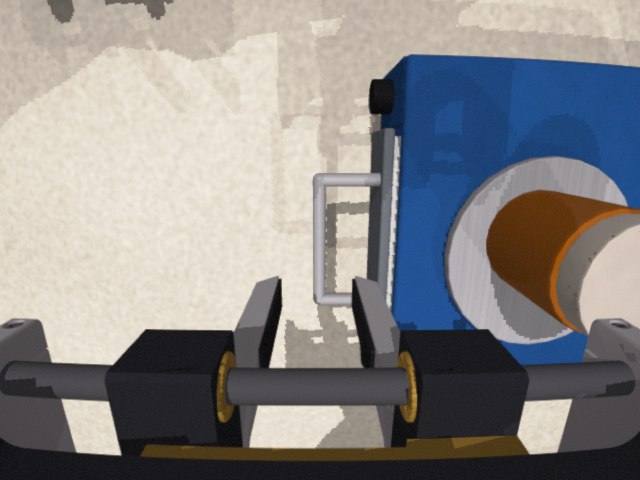

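The wrist view shows the handle bar at u≈319, v 180–299, which matches the prediction (318, 184–301). I'll descend.

Call:
move_arm(
  offset=[
    [0.003,0.0,0.05],
    [0.003,0.0,0.09],
    [0.003,0.0,0.111],
    [0.003,0.0,0.111],
  ],
  yaw=[0,0,0,0],
)

```text
time_s: 2.65
tool_pos: [613.7, 38.4, 139.1]
orientation: [0.749, 0.662, -0.001, -0.0]
contact_force: [-0.2, 0.6, 1.0]
finger_gap: 37.8
finger_force: 0.0
```

Call:
move_arm(
  offset=[
    [0,0,0],
    [0,0,0],
    [0,0,0],
    [0,0,0],
  ],
  yaw=[0,0,0,0],
  hand=0.0,
  force=25,
)

```text
time_s: 3.15
tool_pos: [614.7, 39.2, 140.6]
orientation: [0.749, 0.662, 0.001, 0.0]
contact_force: [-0.3, -1.1, 7.9]
finger_gap: 9.1
finger_force: 25.0
```

Call:
move_arm(
  offset=[
    [0,-0.015,0],
    [0,-0.035,0],
    [0,-0.055,0],
    [0,-0.075,0],
    [0,-0.09,0],
    [0,-0.1,0],
    [0,-0.105,0],
    [0,-0.105,0],
  ],
  yaw=[0,0,0,0,0,0,0,0],
)

```text
time_s: 4.15
tool_pos: [510.1, 52.3, 140.5]
orientation: [0.749, 0.663, 0.0, 0.0]
contact_force: [-3.0, 0.8, 12.5]
finger_gap: 9.2
finger_force: 25.0
```

Call:
move_arm(
  offset=[
    [0,-0.005,0],
    [0,-0.01,0],
    [0,-0.015,0],
    [0,-0.015,0],
  ],
  yaw=[0,0,0,0],
)

```text
time_s: 4.65
tool_pos: [495.4, 54.1, 140.5]
orientation: [0.749, 0.663, 0.0, 0.0]
contact_force: [-1.9, -0.4, 11.8]
finger_gap: 8.7
finger_force: 25.0
```

Call:
move_arm(
  offset=[
    [0,-0.004,0],
    [0,-0.008,0],
    [0,-0.011,0],
    [0,-0.011,0],
  ],
  yaw=[0,0,0,0],
)

```text
time_s: 5.15
tool_pos: [487.8, 54.9, 140.8]
orientation: [0.749, 0.662, 0.003, 0.002]
contact_force: [25.0, -4.3, -16.0]
finger_gap: 9.3
finger_force: 25.0
```

Call:
move_arm(
  offset=[
    [0,0.003,0],
    [0,0.003,0],
    [0,0.003,0],
  ],
  yaw=[0,0,0],
  hand=0.4,
)

```text
time_s: 5.52
tool_pos: [486.8, 54.9, 139.6]
orientation: [0.749, 0.663, -0.0, -0.0]
contact_force: [-0.5, 0.1, 0.2]
finger_gap: 35.5
finger_force: 0.0
```

Call:
move_arm(
  offset=[
    [0,0,-0.05],
    [0,0,-0.11],
    [0,0,-0.14],
    [0,0,-0.14],
  ],
  yaw=[0,0,0,0],
)

```text
time_s: 6.02
tool_pos: [487.8, 55.0, 281.8]
orientation: [0.749, 0.662, 0.001, 0.001]
contact_force: [0.3, -0.5, -0.6]
finger_gap: 37.3
finger_force: 0.0
```

```bash
python3 -c "
from h import *
d=grab('top','top2'); s=monitor.sense(); print(s['time_s'],s['tool_pos'],s['finger_gap'],s['contact_force'])
a=np.radians(-7);X=np.array([np.cos(a),np.sin(a),0]);Y=np.array([-np.sin(a),np.cos(a),0])
H=np.array([490,55,62]); M=H+113*X+30*Y; M[2]=55;print('mouth guess',M,proj(d,M))
w=grab('wrist','w2'); print('wrist',proj(w,M))
go([485,305,250],-7); go([485,305,250],32)"
```

```text
6.075 [487.17866543  54.80001821 280.30513691] 37.575941683436604 [-1.35496611  0.79237762 -0.68604871]
mouth guess [605.81379544  71.00514874  55.        ] [333.93702264 252.87864423]
wrist [449.57630409 202.58760119]
y_tool -7.03 offset [0.2482, -0.0324, 0.0293] yaw -0.03
y_tool -7.03 offset [0.2482, -0.0324, 0.0293] yaw -39.03
```

View pics/w2.png

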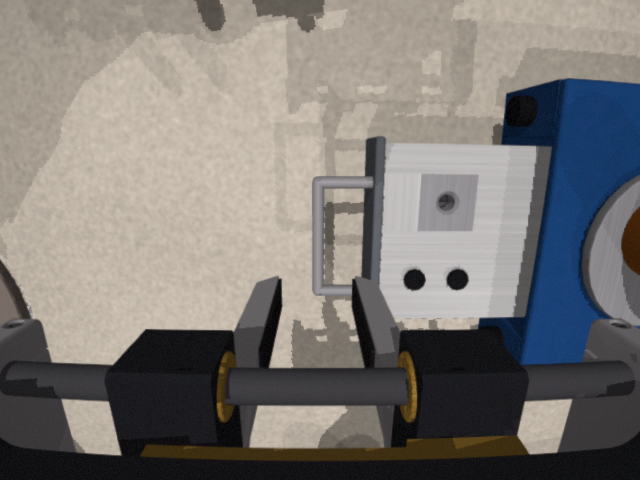

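The wrist view shows the drawer out, the reset hole at (447,202) in the steel plate and the two fuse caps at (414,279) and (457,279). I'll locate the mouth, then go above the stylus.

Run:
```python
from h import *
w=load('w2'); t=load('top2')
g=cv2.cvtColor(w['frame'],cv2.COLOR_RGB2GRAY)[185:220,430:466]
m=cv2.morphologyEx((g<125).astype(np.uint8),cv2.MORPH_CLOSE,np.ones((5,5)))
k=max(cv2.findContours(m,0,1)[0],key=cv2.contourArea); c,r=cv2.minEnclosingCircle(k); print(c,r,g.min(),np.median(g))
uv=(c[0]+430,c[1]+185); print('hole',uv,onz(w,uv,55).round(1))
for q in [(421,174),(478,174),(475,232),(418,231)]: print(onz(w,q,55).round(1))
g=cv2.cvtColor(t['frame'],cv2.COLOR_RGB2GRAY)[243:263,323:345]; print(g[::1,::1].tolist() if 0 else g.min())
```

```text
(17.045454025268555, 17.045454025268555) 11.67776107788086 38 146.0
hole (447.04545402526855, 202.04545402526855) [603.6  71.7  55. ]
[582.   98.5  55. ]
[631.5  93.   55. ]
[628.2  41.7  55. ]
[576.7  48.9  55. ]
32
```

Call:
move_arm(
  offset=[
    [0.06,-0.008,0.0],
    [0.12,-0.016,0.01],
    [0.18,-0.024,0.02],
    [0.248,-0.032,0.029],
    [0.248,-0.032,0.029],
    [0.248,-0.032,0.029],
  ],
  yaw=[-10,-20,-30,-39,-39,-39],
  hand=0.5,
)

```text
time_s: 6.88
tool_pos: [485.1, 304.8, 249.3]
orientation: [0.485, 0.875, -0.001, -0.001]
contact_force: [0.4, -0.8, 0.1]
finger_gap: 47.0
finger_force: 0.0
```

```bash
python3 -c "
from h import *
d=grab('wrist','w3'); s=monitor.sense(); print(s['time_s'],s['tool_pos'],s['finger_gap'],s['contact_force'])
print('cap pred',proj(d,[485,305,120]),'tool line',proj(d,np.array([s['tool_pos'][0],s['tool_pos'][1],120])),'stand',proj(d,[485,305,50]))
"
```

```text
6.925 [485.55622709 303.80707186 249.64983654] 46.73372236749729 [ 0.48488881 -1.1237967   0.4752502 ]
cap pred [316.87164465 273.90524326] tool line [316.6155594  275.86902897] stand [316.90790323 244.49368823]
```

View pics/w3.png

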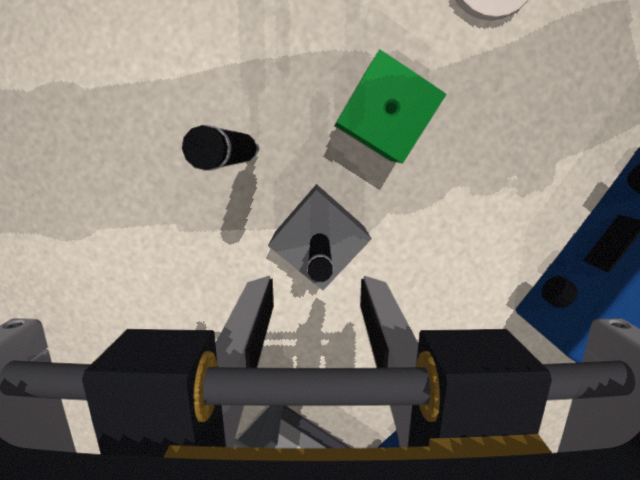

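The wrist view shows the stylus cap at (320,268), between the fingers' lines, with the decoy away at (206,147).

```bash
python3 -c "
from h import *
d=load('w3'); p=onz(d,(320,267.5),120); print(p); p[2]=176; go(p)"
```

```text
[484.40905897 309.62143311 120.        ]
y_tool 31.91 offset [0.0056, 0.0022, 0.0736] yaw None
```

Call:
move_arm(
  offset=[
    [0.004,0.0015,0.03],
    [0.004,0.0015,0.06],
    [0.004,0.0015,0.074],
    [0.004,0.0015,0.074],
  ],
  yaw=[0,0,0,0],
)

```text
time_s: 7.42
tool_pos: [485.0, 308.0, 176.3]
orientation: [0.486, 0.874, -0.001, -0.0]
contact_force: [0.2, -0.1, 0.5]
finger_gap: 47.1
finger_force: 0.0
```

Call:
move_arm(
  offset=[
    [0,0,0],
    [0,0,0],
    [0,0,0],
    [0,0,0],
    [0,0,0],
  ],
  yaw=[0,0,0,0,0],
  hand=0.0,
  force=45,
)

```text
time_s: 8.05
tool_pos: [485.0, 309.2, 177.1]
orientation: [0.485, 0.875, 0.0, 0.0]
contact_force: [-1.4, -0.2, 6.1]
finger_gap: 15.4
finger_force: 45.0
```

Call:
move_arm(
  offset=[
    [0,0,-0.02],
    [0,0,-0.05],
    [0,0,-0.08],
    [0,0,-0.11],
    [0,0,-0.11],
    [0,0,-0.11],
    [0,0,-0.11],
  ],
  yaw=[0,0,0,0,0,0,0],
)

```text
time_s: 8.93
tool_pos: [484.6, 308.9, 286.2]
orientation: [0.485, 0.875, -0.0, -0.0]
contact_force: [0.2, -1.1, 0.5]
finger_gap: 15.6
finger_force: 45.0
```

```bash
python3 -c "
from h import *
d=grab('wrist','w4'); e=grab('side','s4'); s=monitor.sense(); print(s['time_s'],s['tool_pos'],s['finger_gap'],s['contact_force'],s['orientation'])
t=np.array(s['tool_pos']);print('tip pred side',proj(e,t-[0,0,168]),'cap',proj(e,t-[0,0,56]),'wrist tip',proj(d,t-[0,0,168]))
go([604.3,71,266],-7)
u=proj(e,t-[0,0,110]).astype(int); print(u)
a=cv2.resize(e['frame'][u[1]-55:u[1]+55,u[0]-40:u[0]+40,::-1],(400,550),interpolation=2); b=cv2.resize(d['frame'][150:480,200:440,::-1],(400,550))
cv2.imwrite('pics/c4.png',cv2.convertScaleAbs(np.hstack([a,b]),alpha=1.4))"
```

```text
9.025 [484.67829376 308.98245394 286.14386622] 15.366918473272154 [-0.32847345  0.09913098 -0.25948277] [ 4.84890184e-01  8.74574883e-01 -3.88931485e-04 -3.63270035e-04]
tip pred side [373.89763732 299.3918385 ] cap [377.17469918 251.97459631] wrist tip [316.67558144 255.91065793]
y_tool 31.99 offset [-0.2652, -0.0246, 0.0201] yaw 38.99
[375 275]
```

View pics/c4.png

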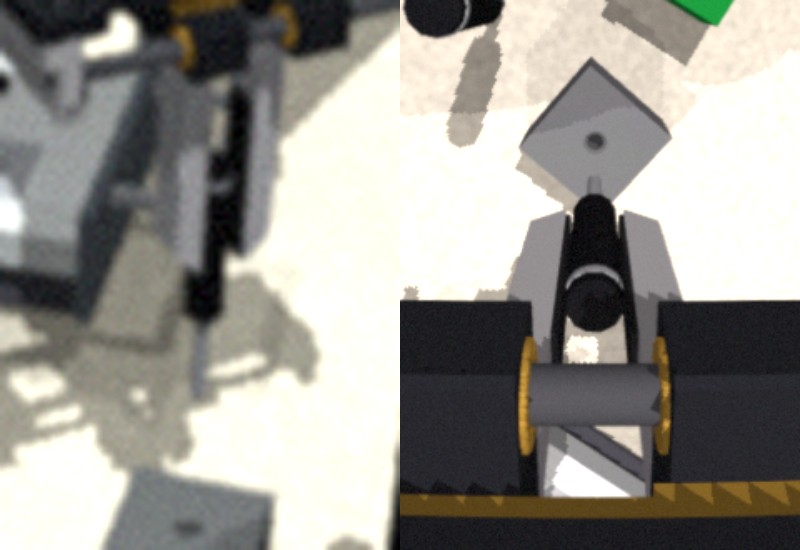

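The side crop shows the tip at (374.6,299) and the wrist crop shows it at (316.6,258). Both agree with a tip on the tool axis, 168 mm below the TCP. Next I move over the hole.

Call:
move_arm(
  offset=[
    [-0.045,-0.004,0.0],
    [-0.09,-0.008,0.0],
    [-0.135,-0.012,0.0],
    [-0.18,-0.016,0.0],
    [-0.225,-0.021,0.005],
    [-0.265,-0.0245,0.01],
    [-0.265,-0.0245,0.02],
    [-0.265,-0.0245,0.02],
    [-0.265,-0.0245,0.02],
  ],
  yaw=[8,16,24,32,39,39,39,39,39],
)

```text
time_s: 10.15
tool_pos: [604.1, 72.6, 266.8]
orientation: [0.748, 0.663, 0.0, -0.0]
contact_force: [0.5, 0.2, -0.7]
finger_gap: 15.5
finger_force: 45.0
```

```bash
python3 -c "
from h import *
d=grab('wrist','w5'); s=monitor.sense(); print(s['time_s'],s['tool_pos'],s['contact_force'],s['orientation'])
t=np.array(s['tool_pos']);tip=t+R.from_quat(s['orientation']).apply([0,0,168]);print(tip,'tip',proj(d,tip),'mouth',proj(d,[604.3,71,55]),'under tip z55',proj(d,[tip[0],tip[1],55]))
b=cv2.resize(d['frame'][150:350,220:420,::-1],(600,600),interpolation=2)
cv2.imwrite('pics/c5.png',b)"
```

```text
10.2 [604.2132902   72.5093429  267.02120644] [ 0.3181845   0.04301837 -0.66977602] [ 7.48520561e-01  6.63111547e-01  2.04297532e-04 -6.23433406e-05]
[604.25078119  72.57054104  99.02122177] tip [317.79569103 255.87200743] mouth [317.8482211  242.42302524] under tip z55 [317.56927809 240.65317684]
```

View pics/c5.png

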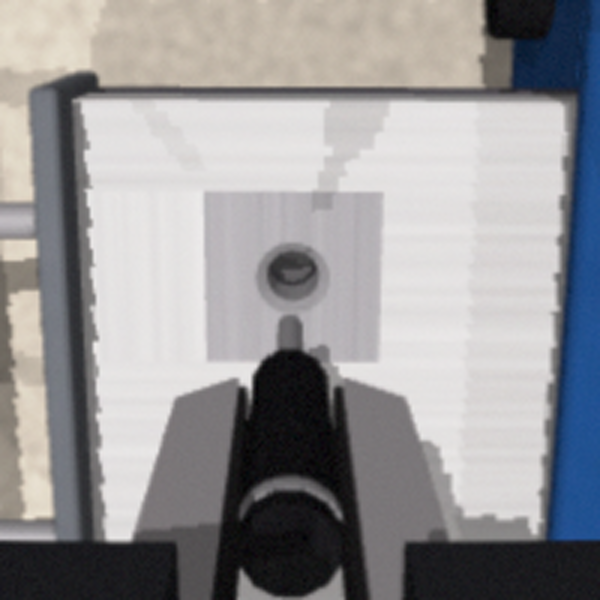

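The wrist crop shows the hole centre at (317.7,241.7) and the point under the tip at about (317,241), so the misalignment is under 1 mm against 4.5 mm of clearance. I'll lower the stylus.

Call:
move_arm(
  offset=[
    [-0.0005,0.0005,0.02],
    [-0.0005,0.0005,0.036],
    [-0.0005,0.0005,0.044],
    [-0.0005,0.0005,0.05],
    [-0.0005,0.0005,0.056],
    [-0.0005,0.0005,0.06],
    [-0.0005,0.0005,0.06],
  ],
  yaw=[0,0,0,0,0,0,0],
)

```text
time_s: 11.08
tool_pos: [604.9, 70.8, 206.6]
orientation: [0.749, 0.662, -0.0, -0.0]
contact_force: [-1.1, 1.1, -1.3]
finger_gap: 15.5
finger_force: 45.0
```

Call:
move_arm(
  offset=[
    [0,0,0.002],
    [0,0,0.004],
    [0,0,0.006],
    [0,0,0.007],
    [0,0,0.007],
    [0,0,0.007],
  ],
  yaw=[0,0,0,0,0,0],
)

```text
time_s: 11.82
tool_pos: [605.0, 70.8, 199.9]
orientation: [0.749, 0.662, 0.0, 0.0]
contact_force: [-0.1, -0.1, 3.6]
finger_gap: 14.9
finger_force: 45.0
```

Call:
move_arm(
  offset=[
    [0,0,0.001],
    [0,0,0.002],
    [0,0,0.003],
    [0,0,0.0035],
    [0,0,0.0035],
    [0,0,0.0035],
  ],
  yaw=[0,0,0,0,0,0],
)

```text
time_s: 12.58
tool_pos: [605.0, 70.8, 196.4]
orientation: [0.749, 0.662, 0.0, 0.0]
contact_force: [0.5, -0.3, 6.6]
finger_gap: 15.3
finger_force: 45.0
```

```bash
python3 -c "
from h import *
for i in range(4):
    d=grab('wrist','w6'); s=monitor.sense(); print(s['time_s'],s['tool_pos'],s['contact_force'],s['finger_force'])
"
```

```text
12.625 [605.06655769  70.82123244 196.40046651] [-0.28328383  0.45394111  6.75388184] 45.001932978630066
12.675 [605.04098476  70.80862932 196.37850365] [-0.46704753 -0.4620236   6.78109828] 45.00191867351532
12.725 [605.02905283  70.81970225 196.37131882] [0.10830946 0.29902231 6.07555054] 45.001888275146484
12.775 [605.05524177  70.82775407 196.3874914 ] [ 0.49152179 -0.41436558  7.244251  ] 45.001899003982544
```

Call:
move_arm(
  offset=[
    [0,0,0.0005],
    [0,0,0.001],
    [0,0,0.001],
    [0,0,0.001],
  ],
  yaw=[0,0,0,0],
)

```text
time_s: 13.28
tool_pos: [605.2, 70.9, 195.9]
orientation: [0.749, 0.662, 0.0, 0.0]
contact_force: [-0.6, -0.7, 13.5]
finger_gap: 15.4
finger_force: 45.0
```

```bash
python3 -c "
from h import *
d=grab('top','t7');d=grab('wrist','w7'); s=monitor.sense(); print(s['time_s'],s['tool_pos'],s['contact_force'])
cv2.imwrite('pics/c7.png',cv2.resize(d['frame'][150:350,220:420,::-1],(600,600)))"
```

```text
13.375 [605.19440878  70.88735779 195.87583977] [-1.64931292 -1.11843224 12.86546272]
```

View pics/c7.png

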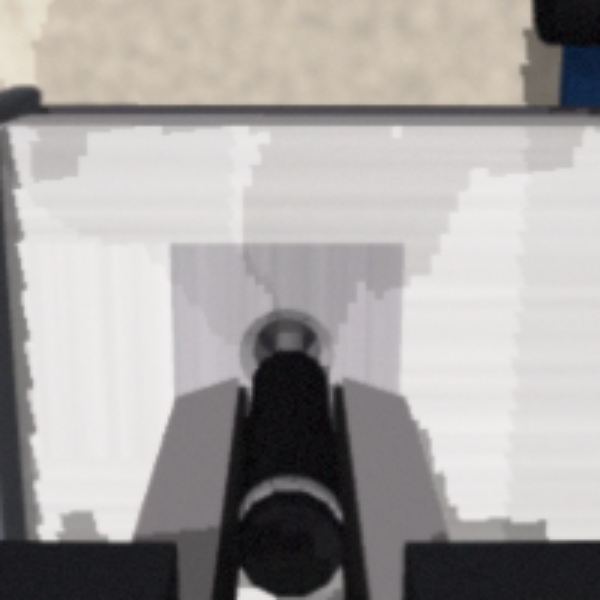

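The shaft is centred in the hole at crop (288,340). The force jumped to about 13 N, so the button is at its stop. Handing in.

```bash
python3 -c "
from h import *
print(order.finish_job())"
```

```text
the job is handed in; nothing more can be done
None
```

The job is handed in, with no verdict returned: the drawer was pulled to its end stop, and the gripped stylus is in the reset hole holding the button at its stop with about 13 N, at about 13.4 s of the allowed 54 s.

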